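Set a flat bar on the sawing board

TASK

Get the aluminium bar ready for trimming: pushing it with your fingertips only, slide it flat against the fence of the sawing board and along it until it sticks out over the board's right-hand end exactly as far as its red line, so that the line lies level with that end. Do not pick the bar up or let it tip; keep it lying on the board throughout, and leave everything else on the bench undisturbed. Finish with the bar at rest and nothing touching it but the board.

Things in the scene. Friction and masses are not known exactly. Their poses are not given: they have to be found in the camera images.
- saw_board: Fixed sawing board: dark wooden deck 160 (x) by 260 (y) mm, flat top 40 mm above the origin (centre of its underside, on the bench). A pale fence, 20 thick, 20 above the deck, runs along the far side: its guiding face is the plane x = +60 mm, from y = -105 to +130 mm. +y runs along the fence to the robot's left; the right-hand end is the plane y = -130 mm. Yaw within 20 degrees.
- saw_end (a point): Point on the top edge of the board's right-hand end (board x = +35, y = -130, z = +40 mm), half a bar's width in front of the line of the fence face: here the middle of the bar's red line belongs. Axes as the board's.
- flat_bar: Loose aluminium flat bar lying on the deck, 50 (x) by 180 (y) by 8 mm thick, about 0.19 kg, origin at the centre of its underside; long axis y, its -y end is the one that shall overhang. It starts wholly on the deck, some 20 to 65 mm off the fence, turned up to 12 degrees relative to it. It slides under 1 to 3 N.
- red_line (a point): Middle of the red line, 3 mm wide, painted round the bar 45 mm from its -y (right-hand) end; the point lies on the bar's top face (bar x = 0, y = -45, z = 8 mm). Axes as the bar's.
- tape_measure: Bystander, loose: yellow and black tape measure, 36x98x64 mm; origin at the centre of its underside. To be left alone.
- screw_tin: Bystander, loose: open round steel tin with screws, 74 across, height 52 mm; origin at the centre of its underside. To be left alone.
- electrical_tape: Bystander, loose: small roll of black tape lying flat, 60 across, height 18 mm; origin at the centre of its underside. To be left alone.
- c_clamp: Bystander, loose: red C-shaped clamp lying flat, 135x118x20 mm; origin at the centre of its underside. To be left alone.
- screw_box: Bystander, loose: closed blue cardboard box with an orange and white top, 65x90x43 mm; origin at the centre of its underside. To be left alone.

How it is judged (in metres and radians):
At the end, for the whole second after the job is handed in: The bar lies flat and at rest on the deck, its long side against the fence (middle within 3.5 mm, angle within 0.04 rad), and its red line is within 4 mm of the plane of the board's right-hand end. Nothing is held or touched (y of red_line in the frame of saw_end between -0.004 and 0.004 m and x of flat_bar in the frame of saw_board between 0.0315 and 0.038 m and angle between the y axis of flat_bar and the y axis of saw_board, either way round below 0.04 rad and z of flat_bar in the frame of saw_board between 0.037 and 0.043 m and angle between flat_bar's own z axis and vertical below 0.03 rad and linear speed of flat_bar below 0.01 m/s).
It fails at once if the bar is lifted off the deck (its middle more than 8 mm up) or tips more than 0.15 rad (z of flat_bar in the frame of saw_board above 0.048 m or angle between flat_bar's own z axis and vertical above 0.15 rad).
It fails at once if the bar falls off the board (z of flat_bar in the frame of saw_board below 0.03 m).
It fails at once if a bystander is moved more than 15 mm (distance of any of tape_measure, screw_tin, electrical_tape, c_clamp, screw_box from where it was at the start of the episode above 0.015 m).
It also fails if it takes over 54 s, if anything falls off the work surface, if the arm or the gripper's body presses on something with over 40 N, if the wrist force passes 120 N, or if a joint passes its speed limit or range.

ROBOT

A 6-joint arm with a two-finger parallel gripper is mounted at the origin on a cart in front of the work surface, level with it; the furniture and walls round the work are solid. World frame = base frame: x ahead of the robot, y to its left, z up, the work surface at z = 0. Lengths are in mm, angles in rad, forces in N, time in s.
With the tool pointing down it reaches from about 350 to 975 mm from the base axis. Payload 7.1 kg.
Tool frame: the origin (TCP) lies between the finger pads; the fingertips stand 19 mm ahead of it and the grasp point (between the pads) is the TCP; z points along the fingers, y is the line along which they close (so a half turn about z gives the same grasp; the last joint's range is limited). The gripper opens to 88 mm and grips with 3 to 60 N. Pads are 20 mm wide; open, the fingers measure 115 mm over their backs; the gripper's body (75 mm by 178 mm) begins 61 mm behind the grasp point.
Start: joints at [-1.172, 0.423, 1.63, -0, 1.089, -0.019], TCP at [253.609, -571.216, 241.675] pointing down, gripper open.
Joint ranges: [-3, 3], [-0.9, 2.11], [0.09, 2.58], [-1.31, 4.45], [0.11, 2.69], [-2.54, 2.54]. Speed limits (rad/s): [2.39, 2.39, 3.01, 3.14, 3.14, 3.14].

INTERFACE

Orientations are given as a 3x3 rotation matrix whose columns are the frame's x, y, z axes.
In Python, from rig import sensors, eyes, order gives the robot as it stands. The module is installed in compiled form; this text tells all that it offers.
- The arm moves only by the tool play_rows, never from a script. Its argument "rows" is a list of rows, each an object with "delta_pos": the shift along the tool's x, y, z in mm, a list of three; "twist": the turn about the tool's z in degrees; "gripper": the opening, from 0 (shut) to 1 (fully open). In form: [{"delta_pos": [x, y, z], "twist": twist, "gripper": gripper}, ...]. A call has 1 to 5 rows; each row is the pose to reach, as a shift and turn from the pose commanded when the call began, along the tool's axes at that moment; what a row does not reach only later rows make up. A row lasts 1/12 s, in which the tool goes at most 41.7 mm and 7.16 degrees, less where a joint would pass 70% of its speed; a pose out of reach is approached as far as the arm can. A call with a gripper value outside its range is refused whole. The fingers move at their own pace and stop on an object; "force" is the grip in N (left out, the last holds). Time passes only in rows, so rows that repeat a pose let the fingers close. It gives the time, the measured TCP pose, the force, the opening and the grip force at its end, in the units of the state.
- sensors.state(): the state, without advancing time (a new reading comes with each control period).
- eyes.capture(name): name is "scene" or "top" or "wrist"; returns a dict with "color" (400x640x3 uint8, red, green, blue), "z_map" (400x640 float32, mm along the optical axis (not along the pixel's ray), 0 where there is no reading), "camera_matrix" (3x3 intrinsics, pixels), "dist_coeffs" ([k1, k2, p1, p2, k3] as OpenCV has them; the pictures are not rectified), "extrinsics" (4x4, takes a point from world to camera coordinates). Camera axes: x right, y down, z forward; pixel columns grow to the right and rows downward; lengths in mm; the calibration is good to about 2 mm. A picture is of the moment at which its call begins.
- order.close_job(): hands the job in; it is judged then, once.
The state is a dict: "clock": time; "q": joint angles; "joint_vel": joint speeds; "tau": joint torques, N m; "tool_pos": TCP position; "tcp_rot": TCP orientation; "ft_force": force on the tool from outside, world axes, zero at the start; "moment": the same for the moment, N m; "grip_width": opening from 0.0 (shut) to 1.0 (fully open); "grasp_force": force on a finger pad.
Only numpy, scipy, OpenCV 4.12 (cv2) and the standard library are available. Lean on these libraries where they do the work, as an engineer would, in place of code of your own. Each camera call takes 0.05 s, during which the arm holds its last target. There are 200 camera calls.

## Working session

There is one attempt and no reset: what is moved stays moved. The work goes in short steps, Python scripts to look and compute and a tool call to move; the robot and the scene stay as the last step left them, time stands still between calls to the robot, and variables do not carry over. Pictures are saved under pics/ and viewed, at most 10 in all, crops included, and the job is handed in when it is done.

Besides the shell and the picture viewer there is one more tool, called after "Request:" as name(argument=value, ...), one argument or row to a line, values as JSON. play_rows: Moves the arm, as the interface text tells. Its arguments: {"type":"object","properties":{"rows":{"type":"array","items":{"type":"object","properties":{"delta_pos":{"type":"array","items":{"type":"number"}},"twist":{"type":"number"},"gripper":{"type":"number"}}}},"force":{"type":"number"}},"required":["rows"]}

```bash
mkdir -p pics; cat > h.py <<'E'
import numpy as np,cv2
from rig import sensors,eyes,order
def cap(n):
    c=eyes.capture(n); return c
def ray(c,px,h):
    K=c["camera_matrix"];d=np.array(c["dist_coeffs"]);T=np.array(c["extrinsics"])
    u=cv2.undistortPoints(np.array(px,float).reshape(-1,1,2),np.array(K),d).reshape(-1,2)
    R=T[:3,:3];o=-R.T@T[:3,3]
    D=np.c_[u,np.ones(len(u))]@R
    return o+D*((h-o[2])/D[:,2])[:,None]
def cloud(c):
    z=c["z_map"];H,W=z.shape
    g=np.stack(np.meshgrid(np.arange(W),np.arange(H)),-1).reshape(-1,1,2).astype(float)
    u=cv2.undistortPoints(g,np.array(c["camera_matrix"]),np.array(c["dist_coeffs"])).reshape(-1,2)
    P=np.c_[u,np.ones(len(u))]*z.reshape(-1,1);T=np.array(c["extrinsics"])
    return ((P-T[:3,3])@T[:3,:3]).reshape(H,W,3)
E
python3 - <<'E'
from h import *
s=sensors.state();print({k:np.round(v,3).tolist() for k,v in s.items()})
for n in("top","scene"):
    c=cap(n);cv2.imwrite(f"pics/{n}0.png",c["color"][...,::-1]);np.save(n+".npy",c,allow_pickle=True)
    T=np.array(c["extrinsics"]);print(n,-T[:3,:3].T@T[:3,3])
E
```

```text
{'clock': 0.0, 'q': [-1.172, 0.424, 1.631, -0.0, 1.089, -0.019], 'joint_vel': [-0.001, 0.0, -0.0, -0.0, 0.0, -0.001], 'tau': [0.001, -54.463, -27.367, 0.064, 0.023, -0.0], 'tool_pos': [253.397, -570.765, 240.898], 'tcp_rot': [[0.914, 0.406, -0.001], [0.406, -0.914, 0.001], [0.0, -0.002, -1.0]], 'ft_force': [-0.406, 0.192, 0.119], 'moment': [-0.002, -0.014, 0.011], 'grasp_force': 0.0, 'grip_width': 1.001}
top [ 482.96161062  -55.42780659 1660.08666854]
scene [-414.12251131 -779.81008975  634.03028971]
```

View pics/top0.png

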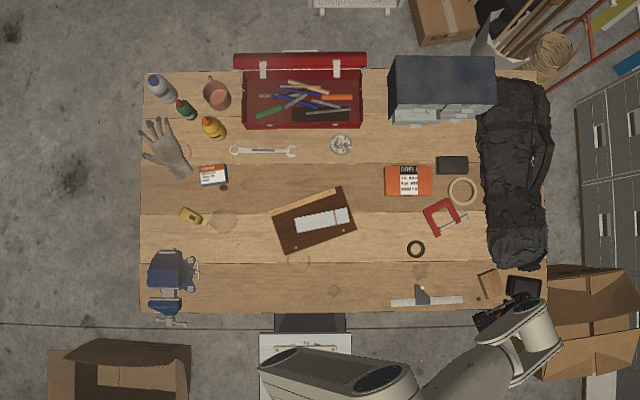

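View pics/scene0.png

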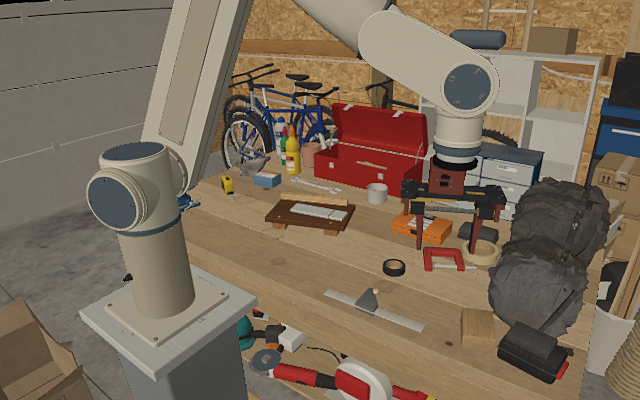

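The top view shows the board around (313,220), the fence along (272,212)–(335,190), the bar from (296,226) to (348,212), and its red line near (335,216). The surroundings of the board are clear. Next I'll measure these.

```bash
python3 - <<'E'
from h import *
c=np.load("top.npy",allow_pickle=True).item();im=c["color"]
hsv=cv2.cvtColor(im,cv2.COLOR_RGB2HSV)
R=np.zeros(im.shape[:2],bool);R[180:262,262:366]=1
deck=((hsv[...,2]<110)&R).astype(np.uint8);bar=((hsv[...,1]<40)&(hsv[...,2]>150)&R).astype(np.uint8)
def big(m):
    return max(cv2.findContours(m,cv2.RETR_EXTERNAL,cv2.CHAIN_APPROX_NONE)[0],key=cv2.contourArea)
b=cv2.morphologyEx(bar,cv2.MORPH_CLOSE,np.ones((5,5)))
for n,m,h in(("deck",deck,40),("bar",b,48)):
    r=ray(c,big(m).reshape(-1,2),h)[:,:2].astype(np.float32);q=cv2.minAreaRect(r);print(n,q,cv2.boxPoints(q).round(1).tolist())
red=(((hsv[...,0]<8)|(hsv[...,0]>172))&(hsv[...,1]>90)&(cv2.dilate(b,np.ones((3,3)))>0))
ys,xs=np.nonzero(red);print("red",ray(c,np.c_[xs,ys],48).mean(0) if len(xs) else 0)
P=cloud(c);print(P[220,320],P[245,300])
cv2.imwrite("pics/topcrop.png",cv2.resize(im[175:265,255:370,::-1],None,fx=6,fy=6,interpolation=cv2.INTER_CUBIC))
E
```

```text
deck ((534.045166015625, -31.850845336914062), (158.3402099609375, 259.16650390625), 19.358373641967773) [[416.3999938964844, 64.19999694824219], [502.29998779296875, -180.39999389648438], [651.7000122070312, -127.9000015258789], [565.7999877929688, 116.5999984741211]]
bar ((534.2832641601562, -61.87962341308594), (50.70809555053711, 180.71353149414062), 11.430278778076172) [[491.5, 21.700000762939453], [527.2999877929688, -155.5], [577.0, -145.39999389648438], [541.2000122070312, 31.700000762939453]]
red [ 542.88993072 -105.98461725   48.        ]
[533.63274911 -56.51212307  37.99233386] [450.08701584  11.65207161  40.29150162]
```

View pics/topcrop.png

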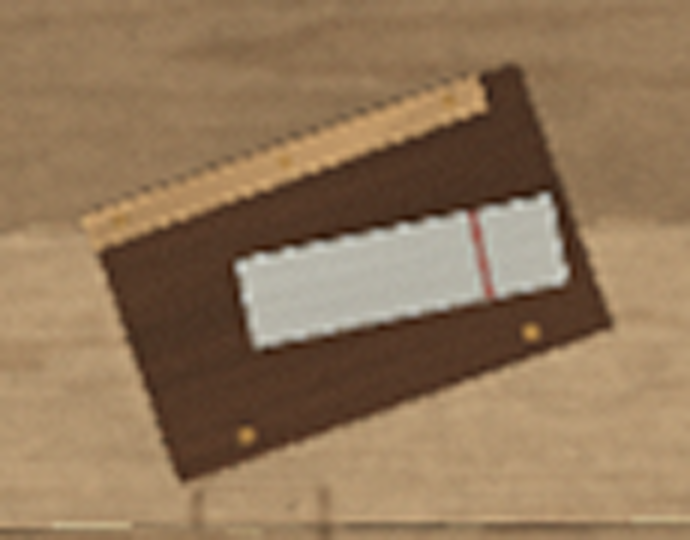

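The deck measures 158x259 mm and the bar 51x181 mm, which agrees with the sizes given. The board yaw is 19.4° and the bar sits 7.9° clockwise of the fence. I'll move above the near side of the bar with the tool aligned to the board.

Request:
play_rows(
  rows=[
    {"delta_pos": [30, -27, 0], "twist": 1, "gripper": 1},
    {"delta_pos": [60, -54, 0], "twist": 2, "gripper": 1},
    {"delta_pos": [90, -81, 0], "twist": 3, "gripper": 1},
    {"delta_pos": [120, -108, 0], "twist": 4, "gripper": 1},
    {"delta_pos": [150, -135, 0], "twist": 4.5, "gripper": 1},
  ],
)

```text
clock: 0.52
tool_pos: [336.0, -385.1, 241.3]
tcp_rot: [[0.944, 0.331, -0.0], [0.331, -0.944, 0.001], [-0.0, -0.001, -1.0]]
ft_force: [0.8, 0.8, 0.5]
grip_width: 1.001
grasp_force: 0.0
```

Request:
play_rows(
  rows=[
    {"delta_pos": [28, -29, 0], "twist": 0, "gripper": 1},
    {"delta_pos": [56, -58, 0], "twist": 0, "gripper": 1},
    {"delta_pos": [84, -87, 0], "twist": 0, "gripper": 1},
    {"delta_pos": [112, -116, 0], "twist": 0, "gripper": 1},
    {"delta_pos": [138, -145, 0], "twist": 0, "gripper": 1},
  ],
)

```text
clock: 0.93
tool_pos: [418.2, -202.3, 241.6]
tcp_rot: [[0.943, 0.333, 0.0], [0.333, -0.943, 0.0], [0.0, -0.0, -1.0]]
ft_force: [0.7, -0.0, -0.5]
grip_width: 1.001
grasp_force: 0.0
```

Request:
play_rows(
  rows=[
    {"delta_pos": [22, -22, 0], "twist": 0, "gripper": 1},
    {"delta_pos": [45, -45, 0], "twist": 0, "gripper": 1},
    {"delta_pos": [67, -67, 0], "twist": 0, "gripper": 1},
    {"delta_pos": [85, -85, 0], "twist": 0, "gripper": 1},
    {"delta_pos": [85, -85, 0], "twist": 0, "gripper": 1},
  ],
)

```text
clock: 1.35
tool_pos: [471.0, -92.7, 241.6]
tcp_rot: [[0.942, 0.336, 0.001], [0.336, -0.942, 0.001], [0.001, -0.001, -1.0]]
ft_force: [0.3, -0.5, 1.0]
grip_width: 0.999
grasp_force: 0.0
```

```bash
python3 - <<'E'
from h import *
s=sensors.state();print(s["tool_pos"],s["tcp_rot"])
c=cap("wrist");cv2.imwrite("pics/w1.png",c["color"][...,::-1]);np.save("w1.npy",c,allow_pickle=True)
E
```

```text
[471.04579343 -92.67683582 241.61916799] [[ 9.41897738e-01  3.35899288e-01  5.64134972e-04]
 [ 3.35898762e-01 -9.41897704e-01  8.57943551e-04]
 [ 8.19540063e-04 -6.18602852e-04 -9.99999473e-01]]
```

View pics/w1.png

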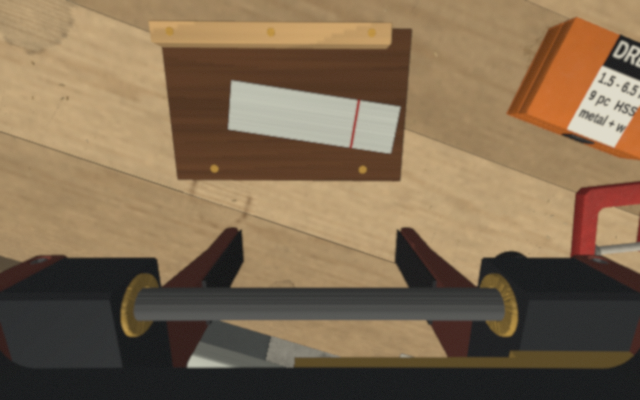

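The wrist view shows the board with its deck corners at (177,180), (401,180) and (411,30), the fence base along row ~47, the bar from (230,82) to (400,152) and the red line from (359,100) to (351,148). I'll measure again from this closer view.

```bash
cat >> h.py <<'E'
def big(m): return max(cv2.findContours(m,cv2.RETR_EXTERNAL,cv2.CHAIN_APPROX_NONE)[0],key=cv2.contourArea)
def measure(c,roi):
    """deck frame from its near and right edges, bar and red line in it"""
    im=c["color"];hsv=cv2.cvtColor(im,cv2.COLOR_RGB2HSV)
    R=np.zeros(im.shape[:2],bool);R[roi[0]:roi[1],roi[2]:roi[3]]=1
    bar=((hsv[...,1]<45)&(hsv[...,2]>130)&R).astype(np.uint8)
    bar=cv2.morphologyEx(bar,cv2.MORPH_CLOSE,np.ones((9,9)))
    q=cv2.minAreaRect(ray(c,big(bar).reshape(-1,2),48)[:,:2].astype(np.float32))
    red=((hsv[...,0]<8)|(hsv[...,0]>170))&(hsv[...,1]>100)&(hsv[...,2]>110)&(cv2.erode(bar,np.ones((3,3)))>0)
    ys,xs=np.nonzero(red);r=ray(c,np.c_[xs,ys],48)[:,:2]
    return q,r.mean(0)
def fit(p):
    vx,vy,x,y=cv2.fitLine(p.astype(np.float32),cv2.DIST_HUBER,0,.01,.01).ravel();return np.array([vx,vy]),np.array([x,y])
E
python3 - <<'E'
from h import *
c=np.load("w1.npy",allow_pickle=True).item();hsv=cv2.cvtColor(c["color"],cv2.COLOR_RGB2HSV)
q,r=measure(c,(60,175,190,405));print(q,r)
dk=hsv[...,2]<125
pn=[(x,max(y for y in range(165,192) if dk[y,x])+.5) for x in range(185,395,5)]
pr=[(max(x for x in range(380,420) if dk[y,x])+.5,y) for y in range(55,175,5)]
pf=[(x,min(y for y in range(38,60) if dk[y,x])-.5) for x in range(190,380,5)]
for n,p in(("near",pn),("right",pr),("fence",pf)):
    d,o=fit(ray(c,p,40)[:,:2]);print(n,d,o,np.degrees(np.arctan2(d[1],d[0])))
cx=ray(c,[(177,180),(401,180),(411,30)],40);print(cx)
E
```

```text
((536.4686279296875, -61.095054626464844), (50.294071197509766, 179.73573303222656), 11.275754928588867) [ 545.80109029 -105.02249508]
near [ 0.3294512 -0.9441726] [461.2353  -56.25925] -70.764534
right [0.94678545 0.3218653 ] [ 574.4405  -154.24962] 18.775766
fence [ 0.32926506 -0.94423753] [586.3148      7.1588492] -70.775826
[[ 418.01314836   64.08326638   40.        ]
 [ 505.14005925 -179.63280745   40.        ]
 [ 651.39621242 -126.53914979   40.        ]]
```

Request:
play_rows(
  rows=[
    {"delta_pos": [0, 0, 38], "twist": 0, "gripper": 1},
    {"delta_pos": [0, 0, 76], "twist": 0, "gripper": 1},
    {"delta_pos": [0, 0, 114], "twist": 0, "gripper": 1},
    {"delta_pos": [0, 0, 150], "twist": 0, "gripper": 1},
    {"delta_pos": [0, 0, 160], "twist": 0, "gripper": 1},
  ],
)

```text
clock: 1.82
tool_pos: [466.1, -96.0, 77.5]
tcp_rot: [[0.943, 0.332, -0.008], [0.332, -0.943, 0.002], [-0.007, -0.004, -1.0]]
ft_force: [-0.6, 0.0, 0.0]
grip_width: 1.003
grasp_force: 0.0
```

Request:
play_rows(
  rows=[
    {"delta_pos": [0, 0, 9], "twist": 0.4, "gripper": 1},
    {"delta_pos": [0, 0, 18], "twist": 0.4, "gripper": 1},
    {"delta_pos": [4, 0, 18], "twist": 0.4, "gripper": 1},
    {"delta_pos": [10, 0, 18], "twist": 0.4, "gripper": 1},
    {"delta_pos": [16, 0, 18], "twist": 0.4, "gripper": 1},
  ],
)

```text
clock: 2.23
tool_pos: [486.5, -90.7, 65.1]
tcp_rot: [[0.945, 0.326, 0.003], [0.326, -0.945, -0.001], [0.002, 0.001, -1.0]]
ft_force: [0.1, -0.5, -0.1]
grip_width: 0.998
grasp_force: 0.0
```

Request:
play_rows(
  rows=[
    {"delta_pos": [0, 0, 2], "twist": -0.3, "gripper": 1},
    {"delta_pos": [6, 0, 2], "twist": -0.3, "gripper": 1},
    {"delta_pos": [12, 0, 2], "twist": -0.3, "gripper": 1},
    {"delta_pos": [18, 0, 2], "twist": -0.3, "gripper": 1},
    {"delta_pos": [24, 0, 2], "twist": -0.3, "gripper": 1},
  ],
)

```text
clock: 2.65
tool_pos: [508.2, -82.5, 61.9]
tcp_rot: [[0.944, 0.331, 0.0], [0.331, -0.944, -0.0], [0.0, 0.0, -1.0]]
ft_force: [-0.3, -0.5, 0.2]
grip_width: 0.998
grasp_force: 0.3
```

```bash
cat >> h.py <<'E'
X0,Y0=496.5,-204.9
def bd(p): p=np.array(p);return np.array([p[0]*.9442+p[1]*.3294-X0,-p[0]*.3294+p[1]*.9442-Y0])
def st():
    s=sensors.state();print("tcp",bd(s["tool_pos"]).round(1),s["tool_pos"].round(1)[2],"F",np.round(s["ft_force"],1))
E
python3 - <<'E'
from h import *
st();c=cap("wrist");cv2.imwrite("pics/w2.png",c["color"][...,::-1])
E
```

```text
tcp [-43.9 -40.4] 61.9 F [-0.3 -0.5  0.2]
```

View pics/w2.png

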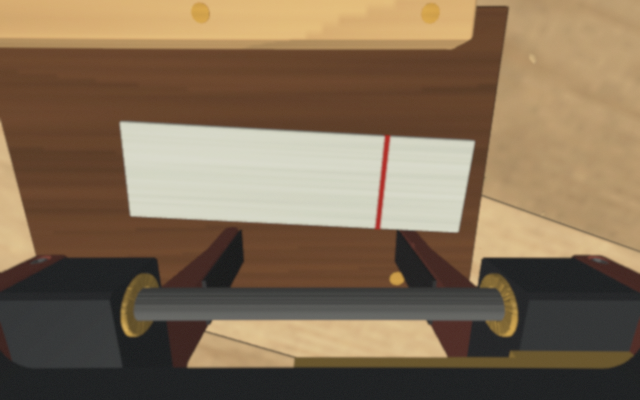

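The right fingertip (405,230) is pushing the bar's near side at (405,230), and the bar is turning square to the fence. Continuing towards the fence at (0–470,47).

Request:
play_rows(
  rows=[
    {"delta_pos": [5, 0, 0], "twist": 0, "gripper": 1},
    {"delta_pos": [10, 0, 0], "twist": 0, "gripper": 1},
    {"delta_pos": [15, 0, 0], "twist": 0, "gripper": 1},
    {"delta_pos": [20, 0, 0], "twist": 0, "gripper": 1},
    {"delta_pos": [25, 0, 0], "twist": 0, "gripper": 1},
  ],
)

```text
clock: 3.12
tool_pos: [531.4, -74.3, 61.6]
tcp_rot: [[0.944, 0.331, -0.0], [0.331, -0.944, 0.0], [-0.0, -0.0, -1.0]]
ft_force: [-0.4, -0.2, -0.8]
grip_width: 1.002
grasp_force: 0.2
```

Request:
play_rows(
  rows=[
    {"delta_pos": [4, 0, 0], "twist": 0, "gripper": 1},
    {"delta_pos": [8, 0, 0], "twist": 0, "gripper": 1},
    {"delta_pos": [11, 0, 0], "twist": 0, "gripper": 1},
    {"delta_pos": [14, 0, 0], "twist": 0, "gripper": 1},
    {"delta_pos": [16, 0, 0], "twist": 0, "gripper": 1},
  ],
)

```text
clock: 3.53
tool_pos: [546.5, -69.0, 61.7]
tcp_rot: [[0.944, 0.331, 0.0], [0.331, -0.944, 0.0], [0.0, 0.0, -1.0]]
ft_force: [-1.1, -0.3, 0.2]
grip_width: 0.998
grasp_force: 0.4
```

```bash
python3 - <<'E'
from h import *
st();c=cap("wrist");cv2.imwrite("pics/w3.png",c["color"][...,::-1])
E
```

```text
tcp [ -3.2 -40.3] 61.7 F [-1.1 -0.3  0.2]
```

View pics/w3.png

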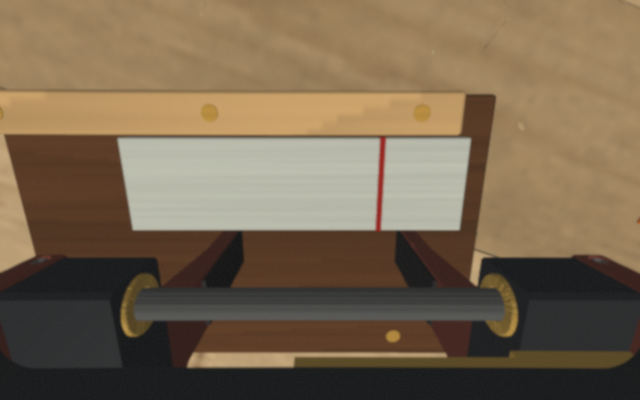

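The bar is square now: its far edge is at row 138, against the fence edge at row 134, and the red line is at column 381. I'll press a few mm more.

Request:
play_rows(
  rows=[
    {"delta_pos": [1.5, 0, 0], "twist": 0, "gripper": 1},
    {"delta_pos": [3, 0, 0], "twist": 0, "gripper": 1},
    {"delta_pos": [4, 0, 0], "twist": 0, "gripper": 1},
    {"delta_pos": [5, 0, 0], "twist": 0, "gripper": 1},
    {"delta_pos": [5, 0, 0], "twist": 0, "gripper": 1},
  ],
)

```text
clock: 4.0
tool_pos: [548.2, -68.1, 61.5]
tcp_rot: [[0.944, 0.331, -0.005], [0.331, -0.944, -0.0], [-0.005, -0.001, -1.0]]
ft_force: [-8.3, -5.8, 7.7]
grip_width: 0.997
grasp_force: 5.1
```

Request:
play_rows(
  rows=[
    {"delta_pos": [-10, 0, 0], "twist": 0, "gripper": 1},
    {"delta_pos": [-25, 0, 0], "twist": 0, "gripper": 1},
    {"delta_pos": [-25, 0, -35], "twist": 0, "gripper": 0},
    {"delta_pos": [-25, 0, -75], "twist": 0, "gripper": 0},
    {"delta_pos": [-25, 0, -110], "twist": 0, "gripper": 0},
  ],
)

```text
clock: 4.42
tool_pos: [526.6, -75.9, 172.9]
tcp_rot: [[0.944, 0.331, -0.001], [0.331, -0.944, 0.0], [-0.0, -0.0, -1.0]]
ft_force: [1.2, -0.8, 0.1]
grip_width: 0.816
grasp_force: 0.0
```

Request:
play_rows(
  rows=[
    {"delta_pos": [0, -30, -20], "twist": 0, "gripper": 0},
    {"delta_pos": [0, -65, -30], "twist": 0, "gripper": 0},
    {"delta_pos": [0, -100, -30], "twist": 0, "gripper": 0},
    {"delta_pos": [0, -120, -30], "twist": 0, "gripper": 0},
    {"delta_pos": [0, -120, -30], "twist": 0, "gripper": 0},
  ],
)

```text
clock: 4.83
tool_pos: [486.1, 40.1, 202.0]
tcp_rot: [[0.943, 0.334, 0.001], [0.334, -0.943, 0.001], [0.001, -0.001, -1.0]]
ft_force: [-0.7, -0.3, -0.2]
grip_width: 0.432
grasp_force: 0.0
```

```bash
python3 - <<'E'
from h import *
st();print(sensors.state()["grip_width"]);c=cap("wrist");cv2.imwrite("pics/w4.png",c["color"][...,::-1]);np.save("w4.npy",c,allow_pickle=True)
E
```

```text
tcp [-24.4  82.6] 202.0 F [-0.7 -0.3 -0.2]
0.4316953295957749
```

View pics/w4.png

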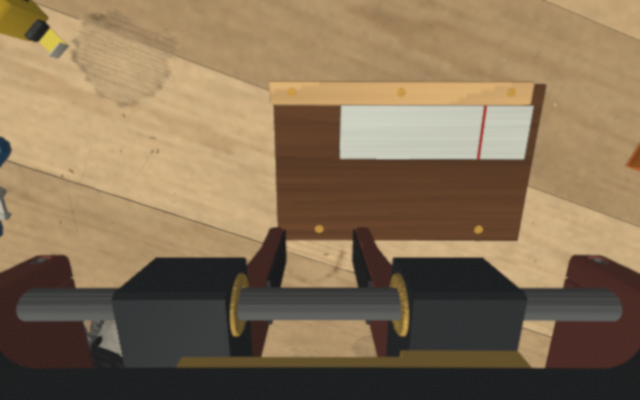

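The bar lies along the fence, with its left end at column 341 and the red line at column ~482. The deck's right edge runs from (545,85) to (518,240). I'll measure both in this same picture.

```bash
cat >> h.py <<'E'
def look(c,roi,yr,xr):
    hsv=cv2.cvtColor(c["color"],cv2.COLOR_RGB2HSV);q,r=measure(c,roi);dk=hsv[...,2]<125
    pr=[(max(x for x in range(*xr) if dk[y,x])+.5,y) for y in range(*yr,3)]
    e=np.array([bd(p) for p in ray(c,pr,40)]);ex=np.polyfit(e[:,0],e[:,1],1)
    print("bar",bd(q[0]).round(1),np.round(q[1:][0],1),round(q[2],2),"red",bd(r).round(1),"edge y at x=35",np.polyval(ex,35).round(1),"slope",ex[0].round(3))
    print("red-edge",(bd(r)[1]-np.polyval(ex,35)).round(1))
E
python3 - <<'E'
from h import *
c=np.load("w4.npy",allow_pickle=True).item()
look(c,(100,170,330,540),(165,235),(500,560))
E
```

```text
bar [ 33.8 -25.5] [ 49.5 180. ] 19.46 red [ 35.1 -70.7] edge y at x=35 -129.3 slope -0.011
red-edge 58.6
```

Request:
play_rows(
  rows=[
    {"delta_pos": [25, -10, 20], "twist": 0, "gripper": 0},
    {"delta_pos": [55, -15, 30], "twist": 0, "gripper": 0},
    {"delta_pos": [58, -16, 40], "twist": 0, "gripper": 0},
    {"delta_pos": [58, -16, 40], "twist": 0, "gripper": 0},
    {"delta_pos": [58, -16, 40], "twist": 0, "gripper": 0},
  ],
)

```text
clock: 5.3
tool_pos: [536.1, 70.8, 160.7]
tcp_rot: [[0.944, 0.331, -0.003], [0.331, -0.944, -0.0], [-0.003, -0.0, -1.0]]
ft_force: [-0.0, 0.6, 0.2]
grip_width: 0.014
grasp_force: 0.0
```

Request:
play_rows(
  rows=[
    {"delta_pos": [2, 0, 30], "twist": 0, "gripper": 0},
    {"delta_pos": [2, 0, 60], "twist": 0, "gripper": 0},
    {"delta_pos": [2, 0, 85], "twist": 0, "gripper": 0},
    {"delta_pos": [2, 0, 98], "twist": 0, "gripper": 0},
    {"delta_pos": [2, 0, 98], "twist": 0, "gripper": 0},
  ],
)

```text
clock: 5.72
tool_pos: [536.3, 71.1, 61.6]
tcp_rot: [[0.944, 0.33, -0.005], [0.33, -0.944, -0.001], [-0.005, -0.001, -1.0]]
ft_force: [-0.4, -0.0, -0.7]
grip_width: 0.003
grasp_force: 0.0
```

Request:
play_rows(
  rows=[
    {"delta_pos": [0, 5, 0], "twist": 0, "gripper": 0},
    {"delta_pos": [0, 11, 0], "twist": 0, "gripper": 0},
    {"delta_pos": [0, 16, 0], "twist": 0, "gripper": 0},
    {"delta_pos": [0, 21, 0], "twist": 0, "gripper": 0},
    {"delta_pos": [0, 26, 0], "twist": 0, "gripper": 0},
  ],
)

```text
clock: 6.13
tool_pos: [548.3, 47.2, 64.8]
tcp_rot: [[0.944, 0.331, 0.002], [0.331, -0.944, 0.0], [0.002, 0.0, -1.0]]
ft_force: [-0.4, 1.7, 2.2]
grip_width: 0.001
grasp_force: 1.4
```

```bash
python3 - <<'E'
from h import *
st();c=cap("wrist");cv2.imwrite("pics/w5.png",c["color"][...,::-1]);np.save("w5.npy",c,allow_pickle=True)
E
```

```text
tcp [36.8 68.9] 64.8 F [-0.4  1.7  2.2]
```

View pics/w5.png

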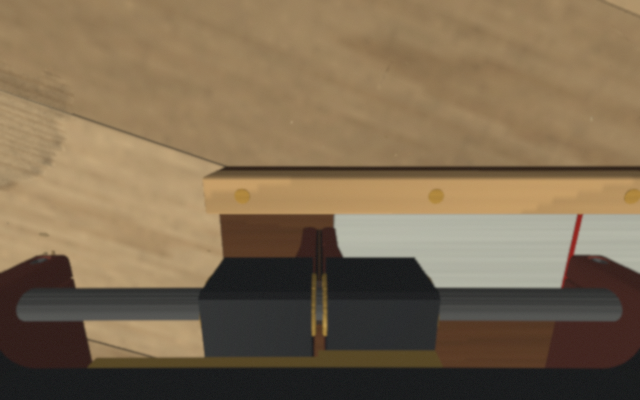

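The fingers (columns 300–342) meet the bar's left end at column 334. I'll hold still to see whether they are beside it and not on top.

Request:
play_rows(
  rows=[
    {"delta_pos": [0, 0, 0], "twist": 0, "gripper": 0},
    {"delta_pos": [0, 0, 0], "twist": 0, "gripper": 0},
    {"delta_pos": [0, 0, 0], "twist": 0, "gripper": 0},
  ],
)

```text
clock: 6.43
tool_pos: [547.4, 48.0, 63.7]
tcp_rot: [[0.944, 0.331, -0.0], [0.331, -0.944, 0.0], [-0.0, -0.0, -1.0]]
ft_force: [0.5, -0.2, 0.4]
grip_width: 0.004
grasp_force: 0.0
```

```bash
python3 - <<'E'
from h import *
st();c=cap("wrist");np.save("w6.npy",c,allow_pickle=True)
# bar left end column along rows, via saturation edge
for n in("w5","w6"):
    c=np.load(n+".npy",allow_pickle=True).item();h=cv2.cvtColor(c["color"],cv2.COLOR_RGB2HSV)
    for y in(222,235,245):
        x=[x for x in range(310,400) if h[y,x,1]<45 and h[y,x,2]>130][0];print(n,y,x,bd(ray(c,[(x,y)],48)[0]).round(1))
c=cap("scene");np.save("s1.npy",c,allow_pickle=True)
E
```

```text
tcp [36.2 69.9] 63.7 F [ 0.5 -0.2  0.4]
w5 222 334 [51.7 61.8]
w5 235 337 [44. 60.]
w5 245 338 [38.  59.3]
w6 222 338 [51.5 60.6]
w6 235 337 [43.8 61. ]
w6 245 338 [37.8 60.4]
```

The fingers are beside the bar: its end has moved to y≈60.6 and the forces are about zero. Next I'll push about 45 mm at slightly lower height.

Request:
play_rows(
  rows=[
    {"delta_pos": [0, 4, 1.5], "twist": 0, "gripper": 0},
    {"delta_pos": [0, 9, 1.5], "twist": 0, "gripper": 0},
    {"delta_pos": [0, 14, 1.5], "twist": 0, "gripper": 0},
    {"delta_pos": [0, 19, 1.5], "twist": 0, "gripper": 0},
    {"delta_pos": [0, 24, 1.5], "twist": 0, "gripper": 0},
  ],
)

```text
clock: 6.95
tool_pos: [555.6, 24.6, 62.1]
tcp_rot: [[0.944, 0.331, -0.0], [0.331, -0.944, -0.0], [-0.0, -0.0, -1.0]]
ft_force: [-0.5, 1.4, -0.3]
grip_width: 0.004
grasp_force: 0.3
```

Request:
play_rows(
  rows=[
    {"delta_pos": [0, 5, 0], "twist": 0, "gripper": 0},
    {"delta_pos": [0, 10, 0], "twist": 0, "gripper": 0},
    {"delta_pos": [0, 14, 0], "twist": 0, "gripper": 0},
    {"delta_pos": [0, 18, 0], "twist": 0, "gripper": 0},
    {"delta_pos": [0, 20, 0], "twist": 0, "gripper": 0},
  ],
)

```text
clock: 7.37
tool_pos: [562.3, 5.8, 62.2]
tcp_rot: [[0.944, 0.331, 0.0], [0.331, -0.944, -0.0], [0.0, 0.0, -1.0]]
ft_force: [-0.2, 1.3, 0.4]
grip_width: 0.007
grasp_force: 0.3
```

```bash
python3 - <<'E'
from h import *
st();c=cap("wrist");cv2.imwrite("pics/w7.png",c["color"][...,::-1]);np.save("w7.npy",c,allow_pickle=True)
E
```

```text
tcp [36.3 25.2] 62.2 F [-0.2  1.3  0.4]
```

View pics/w7.png

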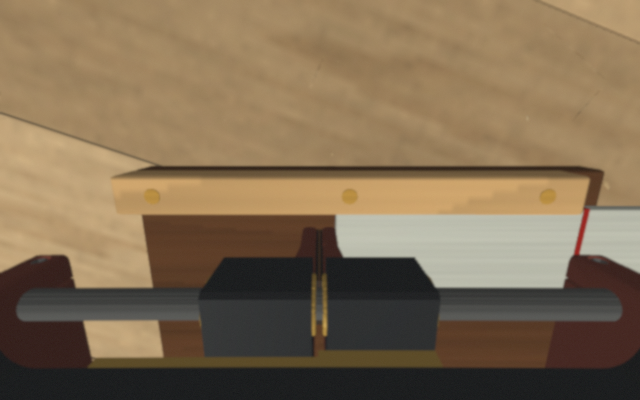

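The bar stays flush with the fence. The red line is at column ~583 and the deck's right edge shows near (600,180), so roughly 10 mm remain. I'll back off and measure from higher.

Request:
play_rows(
  rows=[
    {"delta_pos": [0, -8, 0], "twist": 0, "gripper": 0},
    {"delta_pos": [0, -12, -30], "twist": 0, "gripper": 0},
    {"delta_pos": [-30, -12, -65], "twist": 0, "gripper": 0},
    {"delta_pos": [-60, -12, -100], "twist": 0, "gripper": 0},
    {"delta_pos": [-60, -12, -105], "twist": 0, "gripper": 0},
  ],
)

```text
clock: 7.83
tool_pos: [498.9, -2.1, 169.8]
tcp_rot: [[0.943, 0.332, 0.0], [0.332, -0.943, -0.0], [0.0, 0.0, -1.0]]
ft_force: [-0.4, -0.5, -0.4]
grip_width: 0.007
grasp_force: 0.0
```

Request:
play_rows(
  rows=[
    {"delta_pos": [0, 0, 0], "twist": 0, "gripper": 0},
    {"delta_pos": [0, 0, 0], "twist": 0, "gripper": 0},
  ],
)

```text
clock: 8.0
tool_pos: [502.0, -1.7, 167.9]
tcp_rot: [[0.944, 0.331, 0.003], [0.331, -0.944, 0.0], [0.002, 0.001, -1.0]]
ft_force: [0.6, 0.5, 0.1]
grip_width: 0.01
grasp_force: 0.0
```

```bash
python3 - <<'E'
from h import *
st();c=cap("wrist");cv2.imwrite("pics/w8.png",c["color"][...,::-1]);np.save("w8.npy",c,allow_pickle=True)
E
```

```text
tcp [-23.1  37.9] 167.9 F [0.6 0.5 0.1]
```

View pics/w8.png

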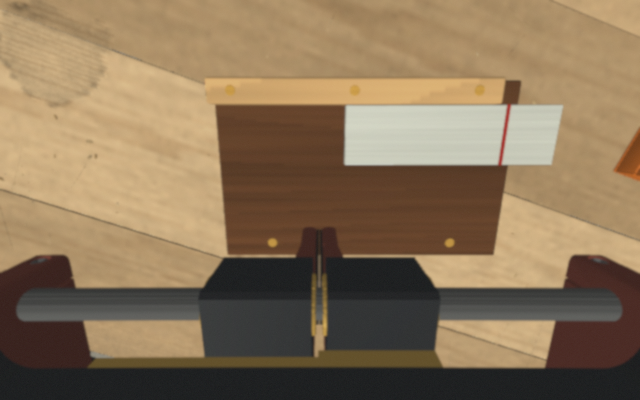

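The bar overhangs the end, with its left end at column 345 and the red line running from (510,105) to (501,163). The deck edge is seen at (506,170)–(494,253). I'll measure the remaining distance.

```bash
python3 - <<'E'
from h import *
c=np.load("w8.npy",allow_pickle=True).item()
look(c,(100,170,330,570),(172,245),(470,525))
E
```

```text
bar [ 34.1 -71.7] [ 49.8 179.6] 19.33 red [  35.  -117.3] edge y at x=35 -129.8 slope -0.014
red-edge 12.5
```

Request:
play_rows(
  rows=[
    {"delta_pos": [30, 0, 30], "twist": 0, "gripper": 0},
    {"delta_pos": [59, 0, 55], "twist": 0, "gripper": 0},
    {"delta_pos": [59, 0, 80], "twist": 0, "gripper": 0},
    {"delta_pos": [59, 0, 106], "twist": 0, "gripper": 0},
    {"delta_pos": [59, 0, 106], "twist": 0, "gripper": 0},
  ],
)

```text
clock: 8.47
tool_pos: [561.1, 18.2, 59.6]
tcp_rot: [[0.943, 0.332, 0.005], [0.332, -0.943, 0.0], [0.005, 0.001, -1.0]]
ft_force: [1.9, 0.2, 0.6]
grip_width: 0.006
grasp_force: 0.0
```

Request:
play_rows(
  rows=[
    {"delta_pos": [0, 5, 0], "twist": 0, "gripper": 0},
    {"delta_pos": [0, 10, 0], "twist": 0, "gripper": 0},
    {"delta_pos": [0, 14, 0], "twist": 0, "gripper": 0},
    {"delta_pos": [0, 17, 0], "twist": 0, "gripper": 0},
    {"delta_pos": [0, 17, 0], "twist": 0, "gripper": 0},
  ],
)

```text
clock: 8.88
tool_pos: [562.5, 0.9, 60.3]
tcp_rot: [[0.944, 0.331, -0.001], [0.331, -0.944, -0.0], [-0.001, -0.0, -1.0]]
ft_force: [-0.8, -0.5, -0.3]
grip_width: 0.009
grasp_force: 0.0
```

```bash
python3 - <<'E'
from h import *
st()
E
```

```text
tcp [34.9 20.4] 60.3 F [-0.8 -0.5 -0.3]
```

Request:
play_rows(
  rows=[
    {"delta_pos": [0, 2, -1], "twist": 0, "gripper": 0},
    {"delta_pos": [0, 4, -1], "twist": 0, "gripper": 0},
    {"delta_pos": [0, 6, -1], "twist": 0, "gripper": 0},
    {"delta_pos": [0, 7.5, -1], "twist": 0, "gripper": 0},
    {"delta_pos": [0, 7.5, -1], "twist": 0, "gripper": 0},
  ],
)

```text
clock: 9.3
tool_pos: [565.4, -6.0, 62.3]
tcp_rot: [[0.944, 0.331, 0.0], [0.331, -0.944, -0.0], [0.0, 0.0, -1.0]]
ft_force: [0.2, -0.2, 0.0]
grip_width: 0.006
grasp_force: 0.0
```

```bash
python3 - <<'E'
from h import *
st()
E
```

```text
tcp [35.4 13. ] 62.3 F [ 0.2 -0.2  0. ]
```

Request:
play_rows(
  rows=[
    {"delta_pos": [0, -8, 0], "twist": 0, "gripper": 0},
    {"delta_pos": [0, -12, -30], "twist": 0, "gripper": 0},
    {"delta_pos": [-30, 5, -65], "twist": 0, "gripper": 0},
    {"delta_pos": [-60, 25, -100], "twist": 0, "gripper": 0},
    {"delta_pos": [-75, 50, -105], "twist": 0, "gripper": 0.5},
  ],
)

```text
clock: 9.72
tool_pos: [510.9, -75.4, 169.2]
tcp_rot: [[0.943, 0.334, 0.002], [0.334, -0.943, 0.0], [0.002, 0.001, -1.0]]
ft_force: [1.0, -0.5, -0.2]
grip_width: 0.048
grasp_force: 0.0
```

Request:
play_rows(
  rows=[
    {"delta_pos": [-15, 10, 0], "twist": 0, "gripper": 1},
    {"delta_pos": [-15, 10, 0], "twist": 0, "gripper": 1},
    {"delta_pos": [-15, 10, 0], "twist": 0, "gripper": 1},
  ],
)

```text
clock: 9.97
tool_pos: [500.3, -91.1, 167.0]
tcp_rot: [[0.944, 0.329, 0.001], [0.329, -0.944, 0.0], [0.001, 0.0, -1.0]]
ft_force: [0.3, 0.3, 0.3]
grip_width: 0.269
grasp_force: 0.0
```

```bash
python3 - <<'E'
from h import *
st();c=cap("wrist");cv2.imwrite("pics/w9.png",c["color"][...,::-1]);np.save("w9.npy",c,allow_pickle=True)
E
```

```text
tcp [-54.2 -45.9] 167.0 F [0.3 0.3 0.3]
```

View pics/w9.png

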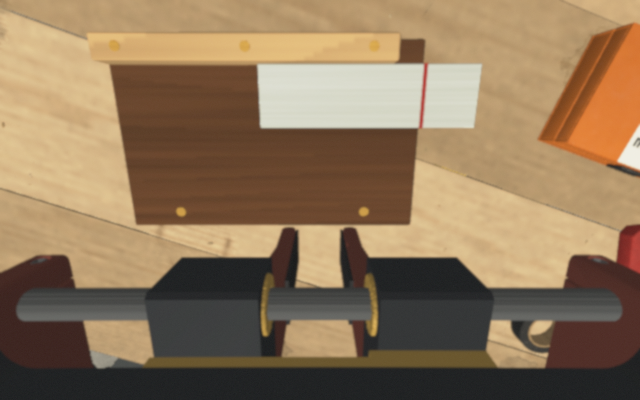

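The red line, from (427,64) to (422,128), now lies at the deck's right end. The bar's far edge, on row ~64, is against the fence. That was my last picture (I make it 11, one over the limit), so from here I only work with numbers.

```bash
python3 - <<'E'
from h import *
c=np.load("w9.npy",allow_pickle=True).item()
look(c,(60,135,245,490),(135,215),(390,445))
hsv=cv2.cvtColor(c["color"],cv2.COLOR_RGB2HSV);dk=hsv[...,2]<125
p=[(max(x for x in range(405,440) if dk[y,x])+.5,y) for y in range(44,60,2)];print(np.array([bd(r) for r in ray(c,p,40)]).round(1).tolist())
p=[(x,min(y for y in range(50,72) if dk[y,x])-.5) for x in range(130,250,5)]
print("fence base x",np.mean([bd(r)[0] for r in ray(c,p,40)]).round(1))
p=[(x,min(y for y in range(55,75) if hsv[y,x,1]<45 and hsv[y,x,2]>130)-.5) for x in range(262,395,5)]
e=np.array([bd(r) for r in ray(c,p,48)]);print("bar far edge x, slope",e[:,0].mean().round(1),np.polyfit(e[:,1],e[:,0],1)[0].round(4))
E
```

```text
bar [ 33.9 -84.4] [ 49.6 179. ] 19.22 red [  35.3 -129.6] edge y at x=35 -130.0 slope -0.01
red-edge 0.4
[[74.8, -129.9], [73.3, -129.3], [71.9, -129.4], [70.4, -129.5], [68.9, -129.7], [67.4, -129.8], [65.9, -129.9], [64.4, -130.1]]
fence base x 58.7
bar far edge x, slope 59.0 0.0001
```

The red line is 0.4 mm from the end plane, and the bar is flush with the fence (edge at 59.0 mm, fence face measured at 58.7 mm) and parallel to it. The gripper is clear, so I'm handing in.

```bash
python3 -c "
from rig import order
print(order.close_job())"
```

```text
the job is handed in; nothing more can be done
None
```

The job is handed in: by my last measurement the bar lies flush along the fence with its red line about 0.4 mm from the plane of the board's right-hand end, and nothing but the board touches it; no verdict came back, and I viewed 11 pictures, one over the limit of 10.

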